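# Load the green filter cell into the tilted stage

### The job

Take the green filter cell from the rack and set it gently on the tilted black plate, square to its two fences but some 20 to 30 mm short of them, and let go so that it slides down and sits flush in the corner. Then push the blue-handled spring clamp down the slope until its red nose presses the cell into the corner with about 6 newtons (never more than 10), and leave it clamped. Do not disturb the other things.

Things in the scene. Friction and masses are not known exactly. Their poses are not given: they have to be found in the camera images.
- green_cell: the cell to load: black 60x60x10 mm square base plate, on it a centred black square housing 34x34 mm, 10 to 46 mm above the underside, with gold ring and round green glass on top; 110 to 225 g. Origin: centre of the underside; z up, x and y square to the sides of base and housing. One of three cells 100 mm apart on a 6 mm rack board; their order varies
- amber_cell: leave alone: cell of the same kind and size with amber glass, also on the rack
- violet_cell: leave alone: cell of the same kind and size with violet glass, also on the rack
- nest: black slick plate tilted 22 degrees, two fences in a right-angled corner at its low end. Origin: point of the plate's surface, 60 mm above the table, where the centre of the cell's underside lies when fully home. z: plate normal; x and y lie in the plate, each pointing squarely at one fence (inner face 30 mm from the origin), so downhill is x + y.
- fence_corner (a point): inner corner where the two aluminium fences (9 mm high, 9 mm thick) meet, on the plate's surface, 42.4 mm downhill of the nest origin; axes as the nest's. A released cell slides down by itself (friction about 0.07). The plate is 150 mm wide and runs from 195 mm uphill to 65 mm downhill of the nest origin; a thin white line crosses it 60 mm uphill of that origin
- clamp: slide block of the spring clamp, uphill of the cell's place: aluminium, 34 mm along the slope, 36 mm wide, 17 mm high. Origin: its middle, on the plate's surface; z plate normal, x straight downhill to the nest origin. Slides along x only, from 155 to 175 mm uphill of the nest origin at the start to 65 mm at the end stop; sliding friction about 10 N, stays where left
- handle (a point): middle of the clamp's upright blue paddle, 40 mm above the plate, straight above the clamp's origin, axes as the clamp's. Paddle: 12 mm thick along the slope, 36 mm wide, from 17 to 60 mm above the plate
- block_front (a point): middle of the block's downhill face, 17 mm downhill of the clamp origin, 5.5 mm above the plate. From here a rod with a red nose plate (22 mm wide, 1.5 to 9.5 mm above the plate) sticks out by 17 to 39 mm: differs every time, not measured. Behind the nose a spring, 2.2 N per mm, 14 mm travel, no preload. From touching the cell's uphill corner edge on, the push needed rises by the spring force
- wheel: leave alone: black sample wheel, 256 mm across, lying on the table
- driver: leave alone: screwdriver lying on the table
- flask: leave alone: white bottle, 60 mm across, 160 mm tall

How it is judged:
By the outcome, as a careful person would: the job done as asked, in the order asked, and still so for the second after the job is handed in, with the robot touching nothing.
It also fails if it takes over 72 s, if anything falls off the work surface, if the arm or the gripper's body presses on something with over 40 N, if the wrist force passes 120 N, or if a joint passes its speed limit or range.

### The arm

A 6-joint arm with a two-finger parallel gripper is mounted at the origin on the work surface. World frame = base frame: x ahead of the robot, y to its left, z up, the work surface at z = 0. Lengths are in m, angles in degrees, forces in N, time in s.
With the tool pointing down it reaches from about 0.3 to 0.875 m from the base axis. Payload 6.4 kg.
Tool frame: the origin (TCP) lies on the centre line of the jaws, within the pads' length; the fingertips stand ctrl.nose_length ahead of it and the grasp point (between the pads) lies 11 mm behind it (ctrl.nose_length is the distance from the TCP to the fingertips, in m); z points along the fingers, y is the line along which they close (so a half turn about z gives the same grasp; the last joint's range is limited). The gripper opens to 88 mm and grips with 3 to 60 N. Pads are 18 mm wide; open, the fingers measure 123 mm over their backs; the gripper's body (75 mm by 187 mm) begins 45 mm behind the grasp point.
Start: joints at [57.049, 10.359, 92.074, -0, 77.567, -11.82], TCP at [0.207, 0.536, 0.208] pointing down, gripper open.
Joint ranges: [-171.53, 171.53], [-51.25, 118.39], [17.06, 147.69], [-65.23, 245.23], [0, 150.52], [-178.68, 178.68]. Speed limits (degrees/s): [147.25, 147.25, 172.46, 180, 180, 180].

### API

Orientations are given as [roll, pitch, yaw] about the fixed x, y, z axes, in that order (R = Rz(yaw) Ry(pitch) Rx(roll)).
In Python, from cell import ctrl gives the robot as it stands.
- The arm moves only by the shell command python3 -m pendant 'ROWS' [FORCE]. ROWS is text: rows parted by semicolons, each of 7 numbers parted by spaces: the shift along the tool's x, y, z in mm, then the turn, a rotation vector about the tool's x, y, z in rad, then the finger opening in mm, from 0 to 88.1. In form: x y z ax ay az fingers; .... A call has 1 to 8 rows; each row shifts and turns the commanded pose from where the row before left it, along the tool's axes as they then stand; what a row does not reach is not made up. A row lasts 1/12 s, in which the tool goes at most 41.7 mm and 7.16 degrees, less where a joint would pass 70% of its speed; a pose out of reach is approached as far as the arm can. A call is refused whole if a number of a shift passes 41.7 or a number of a turn 0.125, either way. A call with a gripper value outside its range is refused whole. The fingers move at their own pace and stop on an object; FORCE is the grip in N (left out, the last holds). Time passes only in rows, so rows that do not move let the fingers close. It gives the time, the measured TCP pose, the force, the opening and the grip force at its end, in the units of the state.
- ctrl.state(): the state, without advancing time (a new reading comes with each control period).
- ctrl.get_image(name): name is "scene" or "top"; returns (picture, depth): 420x560x3 uint8, red, green, blue; 420x560 float32, m along the optical axis (not along the pixel's ray), 0 where there is no reading.
- ctrl.calibration(name): a dict with "intrinsics" (3x3 intrinsics, pixels), "R" (3x3) and "t" (3): a world point X has camera coordinates R X + t. Camera axes: x right, y down, z forward; pixel columns grow to the right and rows downward; lengths in m; the calibration is good to about 2 mm. A picture is of the moment at which its call begins. calibration takes no time and is no camera call.
- ctrl.close_job(): hands the job in; it is judged then, once.
Trained networks look in the newest picture that a camera, given by its name, has taken for a name from the list of things; names that differ only in an ending like _2 or _b are one class to them, and where a whole thing is asked for, a point or a joint stands for the part that bears it (a point fixed in the world has none). Each returns a list of dicts, best first, with "p" (0 to 1); they miss things now and then, are a little off and sometimes report something else, mostly with a low value. They report only what shows in the picture. A call takes as long as a camera call.
- ctrl.boxes_of(thing, camera): "centre" ([column, row] as shares, 0 to 1, of the picture: columns of its width, rows of its height, amid what is visible of it).
- ctrl.spot_point(thing, camera): "centre" ([column, row] as shares, 0 to 1, of the picture: columns of its width, rows of its height: a listed point, or the origin of a listed thing).
The state is a dict: "time": time; "joints": joint angles; "qvel": joint speeds; "effort": joint torques, N m; "tool_pos": TCP position; "tool_rot": TCP orientation; "force": force on the tool from outside, world axes, zero at the start; "moment": the same for the moment, N m; "gripper_width": finger opening in m; "gripper_force": force on a finger pad.
Only numpy, scipy, OpenCV 4.12 (cv2) and the standard library are available. Lean on these libraries where they do the work, as an engineer would, in place of code of your own. Each camera call takes 0.05 s, during which the arm holds its last target. There are 200 camera calls.

## Working session

There is one attempt and no reset: what is moved stays moved. The work goes in short steps, Python scripts to look and compute and a shell command to move; the robot and the scene stay as the last step left them, time stands still between calls to the robot, and variables do not carry over. Pictures are saved under pics/ and viewed, at most 10 in all, crops included, and the job is handed in when it is done.

```bash
mkdir -p pics; ls; cat > h.py <<'E'
import numpy as np, cv2
from cell import ctrl
from scipy.spatial.transform import Rotation as Ro
def ray(cam,u,v):
    c=ctrl.calibration(cam);K=np.array(c["intrinsics"]);R=np.array(c["R"]);t=np.array(c["t"])
    return -R.T@t, R.T@np.linalg.solve(K,[u,v,1])
def world(cam,u,v,d):
    o,r=ray(cam,u,v); return o+r*d
def cloud(cam,D):
    v,u=np.mgrid[:D.shape[0],:D.shape[1]]
    c=ctrl.calibration(cam);K=np.array(c["intrinsics"]);R=np.array(c["R"]);t=np.array(c["t"])
    P=np.stack([(u-K[0,2])/K[0,0]*D,(v-K[1,2])/K[1,1]*D,D],-1)
    return (P-t)@R
def proj(cam,X):
    c=ctrl.calibration(cam);p=np.array(c["intrinsics"])@(np.array(c["R"])@X+np.array(c["t"]));return p[:2]/p[2]
E
python3 - <<'E'
from h import *
print(ctrl.nose_length, ctrl.state())
for cam in("scene","top"):
    I,D=ctrl.get_image(cam); np.savez(f"pics/{cam}0.npz",I=I,D=D); cv2.imwrite(f"pics/{cam}0.png",I[...,::-1])
    C=cloud(cam,D)
    for n in["green_cell","amber_cell","violet_cell","nest","fence_corner","clamp","handle","block_front","wheel","driver","flask"]:
        for r in ctrl.spot_point(n,cam)[:2]:
            c=r["centre"];u,v=c[0]*560,c[1]*420
            print(cam,n,round(r["p"],2),round(u,1),round(v,1),C[min(int(v),419),min(int(u),559)].round(3),D[min(int(v),419),min(int(u),559)].round(3))
E
```

```text
pics
0.008 {'time': 0.0, 'joints': array([ 5.70486832e+01,  1.04000154e+01,  9.21311601e+01, -2.05836810e-04,
        7.75657848e+01, -1.18181990e+01]), 'qvel': array([-0.02431188, -0.02731894, -0.05879113, -0.00365072,  0.02880197,
       -0.05265724]), 'effort': array([ 4.83647491e-04, -4.33874059e+01, -3.41847360e+01,  7.01895053e-02,
        3.88754695e-02, -8.18650278e-05]), 'tool_pos': array([0.20695563, 0.53584858, 0.20693278]), 'tool_rot': array([-1.79905054e+02, -1.96614518e-02,  1.58866910e+02]), 'force': array([0.33410333, 1.02568338, 0.0175256 ]), 'moment': array([-0.03804093,  0.0124563 , -0.01716914]), 'gripper_force': 0.0, 'gripper_width': 0.08790770381953081}
scene green_cell 0.7 133.8 288.2 [ 0.409 -0.494  0.029] 1.572
scene green_cell 0.61 323.2 198.7 [0.436 0.248 0.025] 1.892
scene amber_cell 0.71 340.0 210.2 [0.524 0.248 0.03 ] 1.838
scene violet_cell 0.68 364.6 223.8 [0.626 0.273 0.03 ] 1.791
scene violet_cell 0.67 218.4 233.8 [ 0.455 -0.208  0.133] 1.603
scene nest 0.58 249.0 266.0 [ 0.569 -0.176  0.064] 1.6
scene fence_corner 0.83 260.8 277.1 [ 0.621 -0.168  0.
[... 352 characters left out ...]
13] 1.948
scene flask 0.92 138.2 287.4 [ 0.41  -0.479  0.024] 1.582
top green_cell 0.84 206.5 252.8 [0.417 0.248 0.053] 1.351
top amber_cell 0.66 204.3 218.2 [0.518 0.255 0.056] 1.36
top violet_cell 0.56 201.2 190.1 [0.605 0.268 0.049] 1.379
top nest 0.92 350.8 195.0 [ 0.585 -0.181  0.062] 1.357
top fence_corner 0.67 345.9 184.5 [ 0.621 -0.168  0.049] 1.374
top clamp 0.62 365.9 242.9 [ 0.44  -0.21   0.138] 1.262
top handle 0.59 367.5 234.5 [ 0.459 -0.21   0.175] 1.228
top block_front 0.64 363.3 238.0 [ 0.449 -0.2    0.163] 1.239
top wheel 0.88 122.2 217.4 [0.525 0.511 0.034] 1.387
top driver 0.87 431.1 182.6 [ 0.634 -0.438  0.014] 1.407
top flask 0.76 449.0 264.6 [ 0.38  -0.455  0.09 ] 1.299
```

View pics/top0.png

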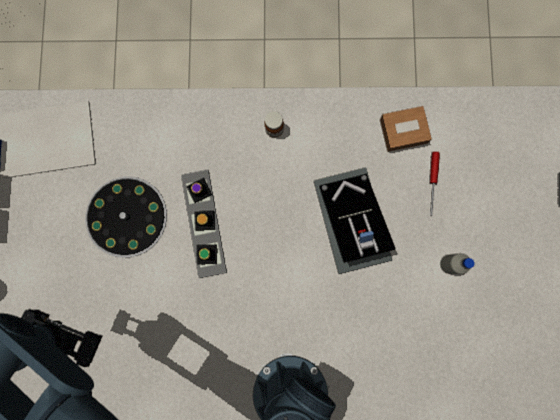

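View pics/scene0.png

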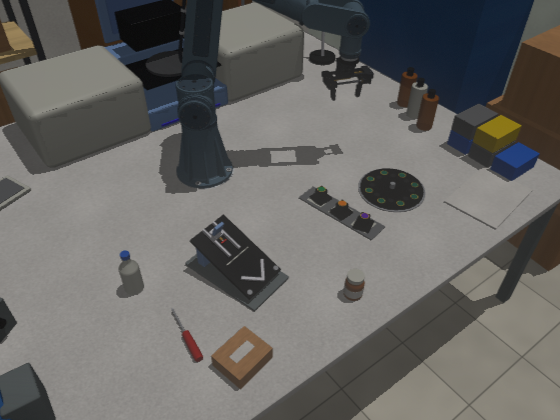

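Top: the green cell is at about (206,253), amber (203,219), violet (197,188). The nest corner is at (346,184), the white line at about (355,214) and the blue handle at about (366,236). The scene view agrees, with the green cell at (321,190) and the clamp at (217,232).

```bash
python3 - <<'E'
from h import *
z=np.load("pics/top0.npz");I,D=z["I"],z["D"];C=cloud("top",D)
# plate plane: from dark pixels
g=I.sum(-1)
reg=np.zeros(D.shape,bool);reg[165:275,310:400]=1
m=reg&(g<110)&(D>0)&(C[...,2]>0.03)
P=C[m]
best=None;rng=np.random.default_rng(0)
for _ in range(500):
    q=P[rng.choice(len(P),3,False)];n=np.cross(q[1]-q[0],q[2]-q[0]);
    if np.linalg.norm(n)<1e-6: continue
    n/=np.linalg.norm(n); n*=np.sign(n[2]); s=(abs((P-q[0])@n)<.004)
    if best is None or s.sum()>best.sum(): best=s
Q=P[best];c=Q.mean(0);n=np.linalg.svd(Q-c)[2][2];n*=np.sign(n[2])
print("plane",len(P),best.sum(),c,n,"tilt",np.degrees(np.arccos(n[2])),"az",np.degrees(np.arctan2(n[1],n[0])),"resid",np.std((Q-c)@n))
# full plate blob outline
mb=(reg&(g<110)).astype(np.uint8)
print(cv2.minAreaRect(np.argwhere(m)[:,::-1].astype(np.float32)))
# rack: axis
for nm,(u,v) in dict(g=(206,253),a=(203,219),v=(197,188)).items():
    print(nm,C[v-2:v+3,u-2:u+3].reshape(-1,3).mean(0))
a=cv2.resize(I[165:280,305:405],None,fx=5,fy=5,interpolation=cv2.INTER_CUBIC)
b=cv2.resize(I[165:280,175:231],None,fx=5,fy=5,interpolation=cv2.INTER_CUBIC)
cv2.imwrite("pics/crop1.png",np.clip(np.hstack([a,b])[...,::-1].astype(float)*1.5,0,255).astype(np.uint8))
z=np.load("pics/scene0.npz");I=z["I"]
a=cv2.resize(I[205:310,180:295],None,fx=4,fy=4,interpolation=cv2.INTER_CUBIC)
b=cv2.resize(I[170:275,300:385],None,fx=4,fy=4,interpolation=cv2.INTER_CUBIC)
cv2.imwrite("pics/crop2.png",np.clip(np.hstack([a,b])[...,::-1].astype(float)*1.5,0,255).astype(np.uint8))
E
```

```text
plane 3213 2864 [ 0.51672791 -0.19064974  0.08650397] [0.36167759 0.09332596 0.92762039] tilt 21.933135857335632 az 14.468780535083742 resid 0.0019553366478350306
((356.6744689941406, 217.26266479492188), (83.12110900878906, 53.10395431518555), 72.34988403320312)
g [0.4139975  0.24763826 0.05391729]
a [0.51572146 0.2589996  0.05267542]
v [0.61006822 0.27908212 0.05349067]
```

View pics/crop1.png

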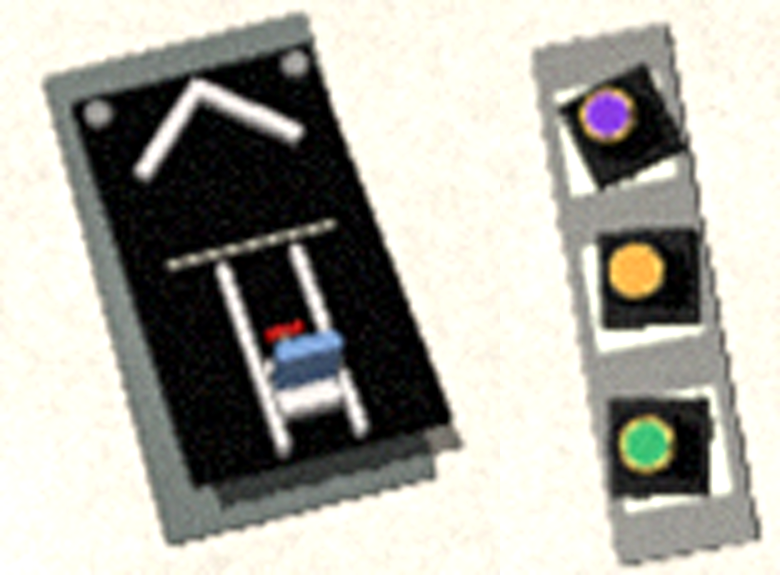

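View pics/crop2.png

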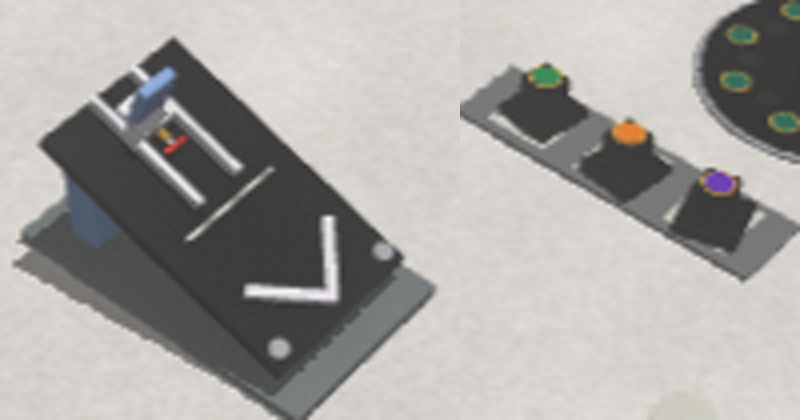

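The crops show the plate, fences, line and clamp clearly. In crop 1 the plate corners are at (75,104), (312,45), (450,425) and (195,487), the line runs (170,265)–(335,223), and the green base is nearly upright around (660,447). The red nose sticks out only a little. Next I fit the poses.

```bash
cat > fit.py <<'E'
from h import *
from scipy.optimize import least_squares
t=np.radians(22)
def T(p):
    x,y,a,z=p; d=np.array([np.cos(a)*np.cos(t),np.sin(a)*np.cos(t),-np.sin(t)]); n=np.array([np.cos(a)*np.sin(t),np.sin(a)*np.sin(t),np.cos(t)]); c=np.cross(n,d)
    return np.array([x,y,z]),d,c,n   # origin, downhill, left-of-downhill, normal
def pt(p,a,b,h):
    o,d,c,n=T(p); return o+a*d+b*c+h*n
E
python3 - <<'E'
from fit import *
f=lambda x,s,o:np.array([(x[0]+.5)/s-.5+o[0],(x[1]+.5)/s-.5+o[1]])
tp=lambda *x:f(x,5,(305,165)); sc=lambda *x:f(x,4,(180,205))
# obs: cam, pixel, (a,b,h)
s2=np.sqrt(2)*9e-3
O=[("top",tp(75,104),(.065,.075,0)),("top",tp(312,45),(.065,-.075,0)),("top",tp(450,425),(-.195,-.075,0)),("top",tp(195,487),(-.195,.075,0)),
("top",tp(252,244),(-.06,0,0)),("top",tp(197,78),(.0424+s2,0,.009)),
("scene",sc(400,258),(.065,.075,0)),("scene",sc(40,143),(-.195,-.075,0)),("scene",sc(175,38),(-.195,.075,0)),("scene",sc(230,205),(-.06,0,0)),("scene",sc(337,301),(.0424+s2,0,.009))]
def res(p): return np.concatenate([proj(c,pt(p,*k))-u for c,u,k in O])
for sub in(None,"top","scene"):
    def r(p): return np.concatenate([proj(c,pt(p,*k))-u for c,u,k in O if sub in(None,c)])
    s=least_squares(lambda q:r([*q,.06]),[.585,-.181,.25],loss="soft_l1");print(sub,s.x,np.degrees(s.x[2]),r([*s.x,.06]).round(1))
    if sub is None: np.save("nest.npy",[*s.x,.06])
p=np.load("nest.npy")
z=np.load("pics/top0.npz");I=z["I"]
for nm,(u0,v0) in dict(g=(208,253),a=(203,219)).items():
    A=cv2.resize(I[v0-18:v0+18,u0-18:u0+18],None,fx=8,fy=8,interpolation=cv2.INTER_CUBIC).astype(int)
    g=A.max(-1); sat=A.max(-1)-A.min(-1)
    m=((g<62)|(sat>50)).astype(np.uint8)
    m=cv2.morphologyEx(m,cv2.MORPH_OPEN,np.ones((9,9)));n,L,S,_=cv2.connectedComponentsWithStats(m);k=1+S[1:,4].argmax()
    rc=cv2.minAreaRect(np.argwhere(L==k)[:,::-1].astype(np.float32))
    uv=lambda q:((q[0]+.5)/8-.5+u0-18,(q[1]+.5)/8-.5+v0-18)
    def at(q,zz):
        o,r=ray("top",*q);return o+r*(zz-o[2])/r[2]
    bx=np.array([at(uv(q),.016) for q in cv2.boxPoints(rc)]);e=bx[1]-bx[0];e2=bx[2]-bx[1]
    gl=np.argwhere(sat>90).mean(0)[::-1]
    print(nm,"base",at(uv(rc[0]),.016),"sides",np.linalg.norm(e),np.linalg.norm(e2),"yaw",np.degrees(np.arctan2(e[1],e[0]))%90,np.degrees(np.arctan2(e2[1],e2[0]))%90,"glass",at(uv(gl),.052))
# clamp from depth in nest frame
o,d,c,n=T(p);C=cloud("top",z["D"]);V=(C-o);a,b,h=V@d,V@c,V@n
k=(h>.03)&(h<.075)&(abs(b)<.06)&(a<-.08)&(a>-.22)
print("paddle a,b,h",np.percentile(a[k],[5,50,95]),np.percentile(b[k],[5,50,95]),h[k].max(),k.sum())
k=(abs(b)<.05)&(a>-.14)&(a<0.02)&(z["D"]>0);print("plane h",h[k].mean())
print("proj handle for s=.155/.165/.175",[proj("top",pt(p,-s,0,.06)).round(1) for s in(.155,.165,.175)],[proj("scene",pt(p,-s,0,.06)).round(1) for s in(.155,.165,.175)])
E
```

```text
None [ 0.58091718 -0.17836598  0.23597453] 13.520344681212334 [-0.4 -0.6 -0.2 -0.3  0.6 -1.3 -0.8 -1.  -0.1  0.2 -0.  -0.2  0.3 -0.2
 -0.8 -1.5 -0.6 -0.9 -1.  -0.7 -0.8 -0.1]
top [ 0.5793088  -0.17881271  0.23477684] 13.451721843037614 [-0.2 -0.1  0.   0.2  0.7 -0.7 -0.7 -0.4  0.   0.7  0.2  0.4]
scene [ 0.58440588 -0.17763159  0.24674757] 14.137594332558567 [ 1.1  0.1 -0.3 -0.5 -0.5 -0.2 -0.3 -0.   0.2  0.4]
g base [0.41243485 0.25303254 0.016     ] sides 0.06322082094551498 0.060013475292555754 yaw 89.88244393642745 1.0148898285957273 glass [0.41248088 0.25379694 0.052     ]
a base [0.51652021 0.26089198 0.016     ] sides 0.06393841152033373 0.06122502542384382 yaw 0.9041636821526566 2.1203167345637723 glass [0.51718502 0.26340256 0.052     ]
paddle a,b,h [-0.16350285 -0.16041307 -0.15271882] [-0.01485851  0.00141082  0.01784889] 0.0648692257375096 109
plane h 0.0014802383631893911
proj handle for s=.155/.165/.175 [array([365.9, 232.6]), array([367. , 235.8]), array([368.1, 239. ])] [array([218.8, 225. ]), array([216.6, 222.7]), array([214.3, 220.5])]
```

```bash
cat > plan.py <<'E'
from fit import *
def plan(tp,R):
    """turn first, then shift in the new tool frame"""
    s=ctrl.state();R0=Ro.from_euler("xyz",s["tool_rot"],degrees=True).as_matrix()
    w=Ro.from_matrix(R0.T@R).as_rotvec();d=R.T@(np.array(tp)-s["tool_pos"])*1e3
    print("turn",w.round(4),"shift",d.round(1),"f",s["force"].round(1),"w",s["gripper_width"].round(4),"gf",s["gripper_force"],"t",s["time"].round(2),"j",s["joints"].round(1))
def down(yaw): return Ro.from_euler("xyz",[180,0,yaw],degrees=True).as_matrix()
def nestR(p,ang):  # tool z=-n, tool y in plane at ang deg from downhill (toward left)
    o,d,c,n=T(p);y=np.cos(np.radians(ang))*d+np.sin(np.radians(ang))*c;z=-n
    return np.stack([np.cross(y,z),y,z],1)
E
python3 -c "
from plan import *
plan([.4125,.2532,.12],down(180.5))"
```

```text
Traceback (most recent call last):
  File "plan.py", line 6, in plan
    print("turn",w.round(4),"shift",d.round(1),"f",s["force"].round(1),"w",s["gripper_width"].round(4),"gf",s["gripper_force"],"t",s["time"].round(2),"j",s["joints"].round(1))
                                                                           ^^^^^^^^^^^^^^^^^^^^^^^^
AttributeError: 'float' object has no attribute 'round'
```

```bash
sed -i 's/s\["gripper_width"\].round(4)/round(s["gripper_width"],4)/;s/s\["time"\].round(2)/round(s["time"],2)/' plan.py
python3 -c "
from plan import *
plan([.4125,.2532,.12],down(180.5))"
```

```text
turn [-0.      0.     -0.3774] shift [-202.8 -285.    87.8] f [ 0.8 -0.4 -0.7] w 0.0877 gf 0.0 t 1.2 j [ 57.1  10.4  92.1  -0.   77.6 -11.8]
```

```bash
python3 -m pendant '0 0 0 0 0 -0.0943 70; 0 0 0 0 0 -0.0943 70; 0 0 0 0 0 -0.0943 70; 0 0 0 0 0 -0.0943 70' && python3 -m pendant '-20.3 -28.5 0 0 0 0 70; -20.3 -28.5 0 0 0 0 70; -20.3 -28.5 0 0 0 0 70; -20.3 -28.5 0 0 0 0 70; -20.3 -28.5 0 0 0 0 70' && python3 -m pendant '-20.3 -28.5 10 0 0 0 70; -20.3 -28.5 20 0 0 0 70; -20.3 -28.5 20 0 0 0 70; -20.3 -28.5 20 0 0 0 70; -20.3 -28.5 17.8 0 0 0 70; 0 0 0 0 0 0 70; 0 0 0 0 0 0 70'
python3 - <<'E'
from plan import *
plan([.4125,.2532,.031],down(180.5))
I,D=ctrl.get_image("top")
a=cv2.resize(I[175:285,160:260],None,fx=5,fy=5,interpolation=cv2.INTER_CUBIC)
J,_=ctrl.get_image("scene")
b=cv2.resize(J[120:230,280:380],None,fx=5,fy=5,interpolation=cv2.INTER_CUBIC)
cv2.imwrite("pics/g1.png",cv2.resize(np.clip(np.hstack([a,b])[...,::-1]*1.5,0,255).astype(np.uint8),(800,440)))
E
```

```text
time: 1.53
tool_pos: [0.2073, 0.5363, 0.2078]
tool_rot: [-180.0, -0.0, -179.3]
force: [-0.2, -0.2, 0.1]
gripper_width: 0.0697
gripper_force: 0.0
time: 1.95
tool_pos: [0.3106, 0.3935, 0.2079]
tool_rot: [180.0, 0.0, -179.5]
force: [0.4, -0.3, -0.1]
gripper_width: 0.07
gripper_force: 0.0
time: 2.53
tool_pos: [0.4128, 0.2515, 0.1191]
tool_rot: [-180.0, -0.1, -179.7]
force: [0.2, -0.2, 0.4]
gripper_width: 0.0701
gripper_force: 0.0
turn [-0.0005 -0.0023 -0.0043] shift [ 0.3  1.7 88.1] f [ 0.2 -0.2  0.4] w 0.0701 gf 0.0 t 2.53 j [ 17.2   4.6 109.6   0.   66.  -73. ]
```

View pics/g1.png

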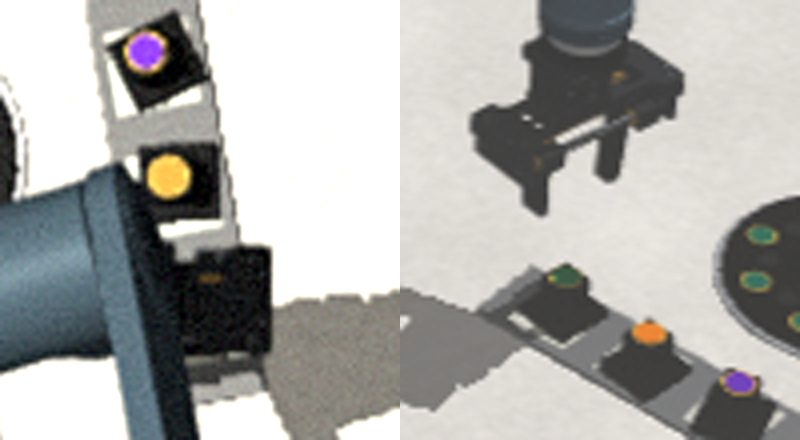

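The gripper stands above the green cell with its fingers either side of it, at about (560,275) in the right half. Next I descend and grip.

```bash
python3 -m pendant '0.3 1.7 20 0 0 -0.004 70; 0 0 20 0 0 0 70; 0 0 20 0 0 0 70; 0 0 15 0 0 0 70; 0 0 8 0 0 0 70; 0 0 5 0 0 0 70; 0 0 0 0 0 0 70' 10 && python3 -m pendant '0 0 0 0 0 0 30; 0 0 0 0 0 0 30; 0 0 0 0 0 0 30; 0 0 0 0 0 0 30; 0 0 0 0 0 0 30; 0 0 0 0 0 0 30' 10
```

```text
time: 3.22
tool_pos: [0.4118, 0.2556, 0.0319]
tool_rot: [-180.0, -0.0, -179.2]
force: [-0.6, 0.2, 0.3]
gripper_width: 0.0701
gripper_force: 0.0
time: 3.72
tool_pos: [0.4126, 0.2548, 0.0323]
tool_rot: [180.0, 0.0, -179.3]
force: [-0.0, 0.2, 0.1]
gripper_width: 0.032
gripper_force: 0.0
```

```bash
python3 -m pendant '0 0 0 0 0 0 10; 0 0 0 0 0 0 10; 0 0 0 0 0 0 10; 0 0 0 0 0 0 10' 15
```

```text
time: 4.05
tool_pos: [0.4123, 0.2547, 0.032]
tool_rot: [-180.0, -0.0, -179.3]
force: [0.6, 0.5, 0.6]
gripper_width: 0.01
gripper_force: 0.0
```

```bash
python3 - <<'E'
from plan import *
I,D=ctrl.get_image("top")
a=cv2.resize(I[175:285,160:260],None,fx=5,fy=5,interpolation=cv2.INTER_CUBIC)
J,_=ctrl.get_image("scene")
b=cv2.resize(J[130:240,280:380],None,fx=5,fy=5,interpolation=cv2.INTER_CUBIC)
cv2.imwrite("pics/g2.png",cv2.resize(np.clip(np.hstack([a,b])[...,::-1]*1.5,0,255).astype(np.uint8),(800,440)))
s=ctrl.state();print(s["joints"],proj("scene",s["tool_pos"]),proj("top",s["tool_pos"]))
E
```

```text
[ 1.76447229e+01  1.30038617e+01  1.12128683e+02  1.17144133e-03
  5.48702167e+01 -7.30658184e+01] [320.18021973 192.36414802] [204.95874088 253.87888822]
```

View pics/g2.png

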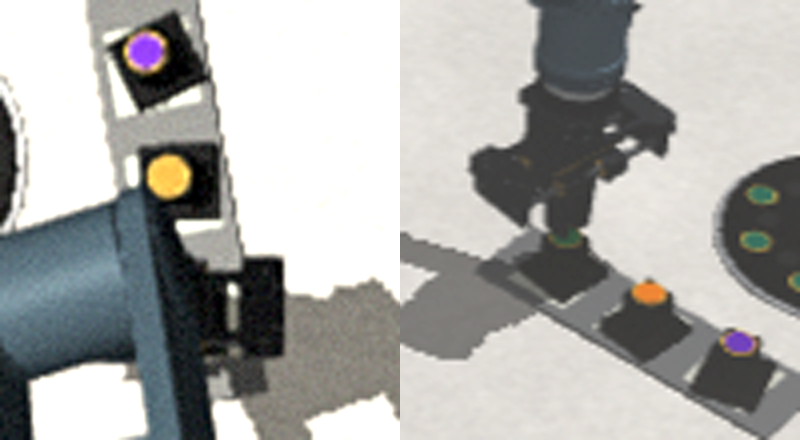

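The right half shows the closed fingers ending behind the cell at about (565,230), with the glass at (565,240) in front of them. The cell has not moved. I'll check this with depth.

```bash
python3 - <<'E'
from plan import *
s=ctrl.state()
I,D=ctrl.get_image("scene");C=cloud("scene",D)
for v in range(174,200,2): print(v,[tuple((C[v,u]*1e3).round().astype(int)) for u in(318,320,322,324)],I[v,321])
z=np.load("pics/scene0.npz");C0=cloud("scene",z["D"])
print("before");
for v in range(186,200,2): print(v,[tuple((C0[v,u]*1e3).round().astype(int)) for u in(318,320,322,324)],z["I"][v,321])
print(proj("scene",[.4125,.2535,.052]),proj("top",[.4125,.2535,.052]))
print({k:(np.round(ctrl.calibration(k)["t"],3),ctrl.calibration(k)["intrinsics"]) for k in("scene","top")})
E
```

```text
174 [(np.int64(432), np.int64(218), np.int64(149)), (np.int64(438), np.int64(222), np.int64(151)), (np.int64(444), np.int64(226), np.int64(153)), (np.int64(448), np.int64(232), np.int64(153))] [42 42 41]
176 [(np.int64(433), np.int64(218), np.int64(141)), (np.int64(442), np.int64(220), np.int64(146)), (np.int64(448), np.int64(224), np.int64(148)), (np.int64(447), np.int64(234), np.int64(143))] [48 46 43]
178 [(np.int64(440), np.int64(212), np.int64(139)), (np.int64(442), np.int64(220), np.int64(137)), (np.int64(452), np.int64(220), np.int64(144)), (np.int64(448), np.int64(234), np.int64(134))] [48 46 43]
180 [(np.int64(416), np.int64(236), np.int64(102)), (np.int64(441), np.int64(222), np.int64(127)), (np.int64(425), np.int64(247), np.int64(103)), (np.int64(424), np.int64(258), np.int64(98))] [42 42 41]
182 [(np.int64(420), np.int64(233), np.int64(98)), (np.int64(418), np.int64(245), np.int64(90)), (np.int64(417), np.int64(255), np.int64(85)), (np.int64(423), np.int64(260), np.int64(86))] [41 41 41]
184 [(np.int64(417), np.int64(236), np.int64(85)), (np.int64(429), np.int64(235), np.
[... 2675 characters left out ...]
t64(437), np.int64(252), np.int64(33))] [43 42 41]
198 [(np.int64(420), np.int64(238), np.int64(18)), (np.int64(430), np.int64(240), np.int64(24)), (np.int64(432), np.int64(248), np.int64(22)), (np.int64(433), np.int64(257), np.int64(17))] [43 42 41]
[320.27948059 188.40139948] [204.13969949 253.53602694]
{'scene': (array([-0.319, -0.196,  2.046]), array([[513.39378374,   0.        , 283.79005915],
       [  0.        , 513.39378374, 218.44398415],
       [  0.        ,   0.        ,   1.        ]])), 'top': (array([0.021, 0.533, 1.345]), array([[454.90384416,   0.        , 282.79237751],
       [  0.        , 454.90384416, 213.88595494],
       [  0.        ,   0.        ,   1.        ]]))}
```

```bash
python3 - <<'E'
from plan import *
for z in (.095,.111,.125,.14): print(z,[proj("scene",[.4128,.2515+b,z]).round(1) for b in(-.043,.043)], "obs g1 (315,172.5) (332,164.5)")
for z in (.024,.04,.055,.07): print(z,proj("scene",[.4125,.2547,z]).round(1))
I,D=ctrl.get_image("top");C=cloud("top",D)
m=(C[...,0]>.33)&(C[...,0]<.5)&(C[...,1]>.13)&(C[...,1]<.38)&(D>0)&(C[...,2]>.06)&(C[...,2]<.3)
print("gripper seen from top", np.percentile(C[m],[1,10,50,90,99],axis=0).round(3))
J,E=ctrl.get_image("scene")
o,r=ray("scene",320,190);print("cam",o,r/np.linalg.norm(r))
cv2.imwrite("pics/g3.png",np.clip(cv2.resize(J[150:215,290:355],None,fx=9,fy=9,interpolation=cv2.INTER_CUBIC)[...,::-1]*2.2,0,255).astype(np.uint8))
E
```

```text
0.095 [array([311.5, 184.2]), array([329.6, 175.1])] obs g1 (315,172.5) (332,164.5)
0.111 [array([311.7, 180.7]), array([329.9, 171.7])] obs g1 (315,172.5) (332,164.5)
0.125 [array([311.9, 177.6]), array([330.2, 168.6])] obs g1 (315,172.5) (332,164.5)
0.14 [array([312.1, 174.3]), array([330.5, 165.3])] obs g1 (315,172.5) (332,164.5)
0.024 [320.1 194. ]
0.04 [320.3 190.8]
0.055 [320.6 187.7]
0.07 [320.8 184.5]
gripper seen from top [[0.375 0.161 0.139]
 [0.387 0.164 0.163]
 [0.414 0.185 0.17 ]
 [0.441 0.215 0.178]
 [0.448 0.249 0.279]]
cam [ 1.46540057 -0.74188474  1.2756935 ] [-0.55390444  0.52324511 -0.64761442]
```

View pics/g3.png

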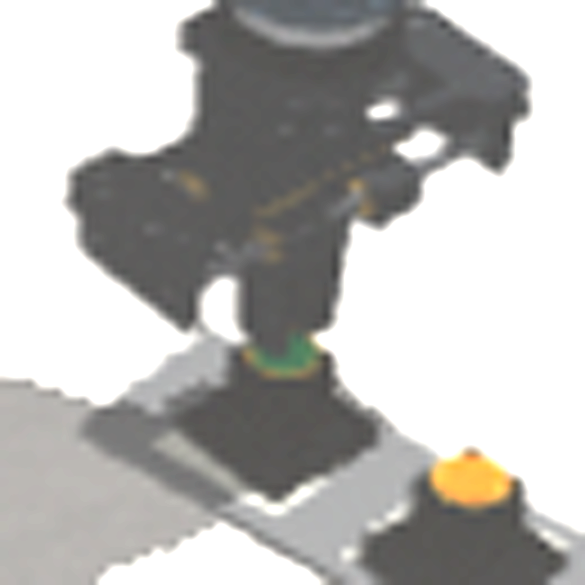

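The zoom shows the closed fingertips at (285,345), ending just above the green glass at about z=0.055. The real tips therefore stand about 30 mm higher than the stated tool frame implies. I'll go back up, open a little, and feel for the base plate to calibrate.

```bash
python3 -m pendant '0 -1.5 -20 0 0 -0.008 50; 0 0 0 0 0 0 50; 0 0 0 0 0 0 50; 0 0 0 0 0 0 50; 0 0 0 0 0 0 50; 0 0 10 0 0 0 50; 0 0 10 0 0 0 50;0 0 0 0 0 0 50' && python3 -m pendant '0 0 5 0 0 0 50; 0 0 5 0 0 0 50; 0 0 5 0 0 0 50; 0 0 5 0 0 0 50; 0 0 3 0 0 0 50; 0 0 0 0 0 0 50' && python3 -c "
from plan import *
plan([.4125,.2532,.009],down(180.5))"
```

```text
time: 4.97
tool_pos: [0.4103, 0.2526, 0.0292]
tool_rot: [-179.9, -0.2, -178.8]
force: [-1.2, 0.4, -0.7]
gripper_width: 0.0499
gripper_force: 0.0
time: 5.47
tool_pos: [0.4118, 0.2531, 0.0082]
tool_rot: [-180.0, -0.1, -178.8]
force: [-0.2, -0.6, -0.0]
gripper_width: 0.0501
gripper_force: 0.0
turn [-0.0004 -0.0013  0.0116] shift [-0.7  0.1 -0.8] f [-0.2 -0.6 -0. ] w 0.0501 gf 0.0 t 5.47 j [ 17.5  15.5 112.6   0.   51.9 -73.7]
```

```bash
for i in 1; do python3 -m pendant '0 0 2 0 0 0.012 50; 0 0 2 0 0 0 50; 0 0 0 0 0 0 50' | grep -E 'pos|force:' ; python3 -m pendant '0 0 2 0 0 0 50; 0 0 0 0 0 0 50' | grep -E 'pos|force:';python3 -m pendant '0 0 2 0 0 0 50; 0 0 0 0 0 0 50' | grep -E 'pos|force:'; done
```

```text
tool_pos: [0.4123, 0.2532, 0.0048]
force: [0.3, 0.0, 0.4]
gripper_force: 0.0
tool_pos: [0.4123, 0.2532, 0.0029]
force: [0.3, 0.2, 0.0]
gripper_force: 0.0
tool_pos: [0.4122, 0.2532, 0.0008]
force: [-0.5, 0.2, 0.6]
gripper_force: 0.0
```

```bash
python3 -m pendant '0 0 0 0 0 0 28; 0 0 0 0 0 0 28; 0 0 0 0 0 0 28; 0 0 0 0 0 0 28' 10; python3 - <<'E'
from plan import *
J,E=ctrl.get_image("scene")
cv2.imwrite("pics/g4.png",np.clip(cv2.resize(J[150:215,290:355],None,fx=9,fy=9,interpolation=cv2.INTER_CUBIC)[...,::-1]*2.2,0,255).astype(np.uint8))
E
```

```text
time: 6.38
tool_pos: [0.4124, 0.2533, 0.0011]
tool_rot: [180.0, 0.0, -179.5]
force: [0.9, -0.1, 0.1]
gripper_width: 0.0339
gripper_force: 9.9
```

View pics/g4.png

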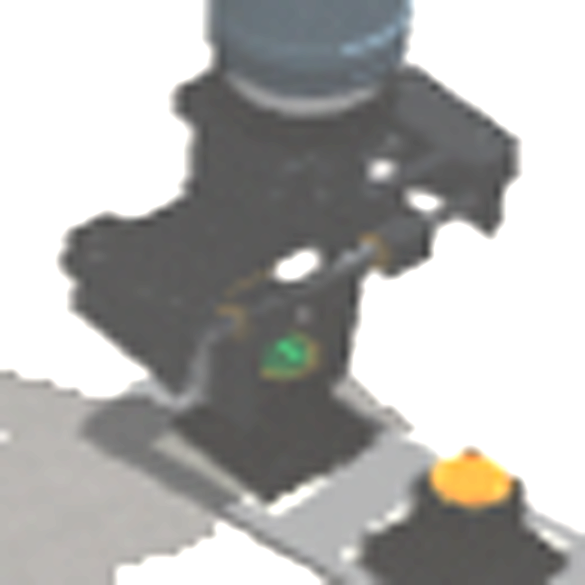

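The zoom shows the fingers gripping the housing, with the glass at (288,355) between them. The opening is 33.9 mm and the grip 10 N. Next I lift and carry.

```bash
python3 -m pendant '0 0 0 0 0 0 28; 0 0 -5 0 0 0 28; 0 0 -10 0 0 0 28; 0 0 -25 0 0 0 28; 0 0 -35 0 0 0 28; 0 0 -35 0 0 0 28; 0 0 -35 0 0 0 28; 0 0 -25 0 0 0 28' 20 && python3 -c "
from plan import *
p=np.load('nest.npy');o,d,c,n=T(p);R=nestR(p,45)
u=pt(p,-.035,0,.045); tp=u+.005*R[:,2]
print(u,tp,Ro.from_matrix(R).as_euler('xyz',degrees=True));plan(tp,R)
for z in(.05,.07,.09):print(z,proj('scene',[.45,.16,z]))"
```

```text
time: 7.1
tool_pos: [0.4132, 0.2536, 0.1752]
tool_rot: [179.9, 0.2, -179.5]
force: [0.3, 0.2, -1.5]
gripper_width: 0.034
gripper_force: 19.9
[ 0.5657552  -0.18201174  0.1148345 ] [ 0.56393408 -0.18244964  0.11019858] [-164.0559073   -15.36023026  146.35652718]
turn [0.1907 0.3435 0.551 ] shift [-371.2 -278.2   43.6] f [ 0.3  0.2 -1.5] w 0.034 gf 19.895572420209646 t 7.1 j [ 17.5   0.4 106.9  -0.   72.6 -73. ]
0.05 [307.07013003 204.49931104]
0.07 [307.31600691 200.30036162]
0.09 [307.56566157 196.0368974 ]
```

```bash
python3 -m pendant '-5 -15 0 0 0 0 28; -11 -33 0 0 0 0 28; -11 -33 0 0 0 0 28; -11 -33 0 0 0 0 28; -11 -33 0 0 0 0 28; -11 -33 0 0 0 0 28; -11 -33 0 0 0 0 28' && python3 -m pendant '-11 -33 0 0 0 0 28; -11 -33 0 0 0 0 28; -11 -33 0 0 0 0 28; -11 -33 0 0 0 0 28; -11 -33 0 0 0 0 28; -11 -33 0 0 0 0 28; -11 -33 0 0 0 0 28; -10 -26 0 0 0 0 28' && python3 -m pendant '0 0 0 0.0272 0.0491 0.0787 28; 0 0 0 0.0272 0.0491 0.0787 28; 0 0 0 0.0272 0.0491 0.0787 28; 0 0 0 0.0272 0.0491 0.0787 28; 0 0 0 0.0272 0.0491 0.0787 28; 0 0 0 0.0272 0.0491 0.0787 28; 0 0 0 0.0272 0.0491 0.0787 28; 0 0 0 0 0 0 28' && python3 -c "
from plan import *
p=np.load('nest.npy');o,d,c,n=T(p);R=nestR(p,45)
u=pt(p,-.035,0,.045); tp=u+.005*R[:,2]
plan(tp,R)"
```

```text
time: 7.68
tool_pos: [0.4853, 0.0392, 0.1721]
tool_rot: [-180.0, 0.1, -179.5]
force: [0.6, 0.7, -1.0]
gripper_width: 0.0337
gripper_force: 19.9
time: 8.35
tool_pos: [0.5745, -0.218, 0.1719]
tool_rot: [-180.0, 0.0, -179.6]
force: [0.2, 0.6, -1.3]
gripper_width: 0.0337
gripper_force: 19.9
time: 9.02
tool_pos: [0.5748, -0.2148, 0.1703]
tool_rot: [-163.8, -15.6, 146.2]
force: [-0.1, 0.2, -0.8]
gripper_width: 0.0342
gripper_force: 19.9
turn [-0.0037 -0.0057 -0.0018] shift [10.1 38.  56.8] f [-0.1  0.2 -0.8] w 0.0342 gf 19.896673732437193 t 9.02 j [-24.1  32.2  70.7 -13.4  95.1 -81.6]
```

```bash
python3 -m pendant '5 19 0 -0.0037 -0.0057 -0.0018 28; 5 19 0 0 0 0 28; 0 0 20 0 0 0 28; 0 0 20 0 0 0 28; 0 0 17 0 0 0 28; 0 0 0 0 0 0 28' && python3 - <<'E'
from plan import *
p=np.load('nest.npy');o,d,c,n=T(p);R=nestR(p,45)
plan(pt(p,-.035,0,.045)+.005*R[:,2],R)
s=ctrl.state();R0=Ro.from_euler("xyz",s["tool_rot"],degrees=True).as_matrix();u=s["tool_pos"]-.005*R0[:,2]
I={k:ctrl.get_image(k)[0] for k in("top","scene")}
out=[]
for cam,(x0,y0),f in(("top",(310,165),5),("scene",(185,200),4)):
    a=I[cam][y0:y0+100,x0:x0+(85 if f==5 else 110)]
    a=np.clip(cv2.resize(a,None,fx=f*(440/(100*f)),fy=440/100,interpolation=cv2.INTER_CUBIC)[...,::-1].astype(float)*2,0,255).astype(np.uint8)
    g=4.4
    q=lambda X:tuple(int(round(v)) for v in ((proj(cam,X)-[x0,y0]+.5)*g-.5))
    for sx,sy in((1,1),(1,-1),(-1,1),(-1,-1)):
        for h in (0,.01): cv2.circle(a,q(u+R0@np.array([sx*.03,sy*.03,-h])),2,(0,255,255),-1)
    for sx,sy in((1,1),(1,-1),(-1,1),(-1,-1)):  # predicted home fence inner
        cv2.circle(a,q(o+R@np.array([sx*.03,sy*.03,0])),2,(255,0,255),-1)
    out.append(a)
cv2.imwrite("pics/p1.png",np.hstack(out)[:, :800])
E
```

```text
time: 9.52
tool_pos: [0.5606, -0.1823, 0.1079]
tool_rot: [-164.2, -15.6, 146.6]
force: [-0.5, 0.5, -1.8]
gripper_width: 0.0339
gripper_force: 19.9
turn [ 0.0011 -0.0021  0.0048] shift [-2.2  0.8 -3.3] f [-0.5  0.5 -1.8] w 0.0339 gf 19.895668937824667 t 9.52 j [-22.2  32.9  77.  -12.6  88.3 -78.6]
```

View pics/p1.png

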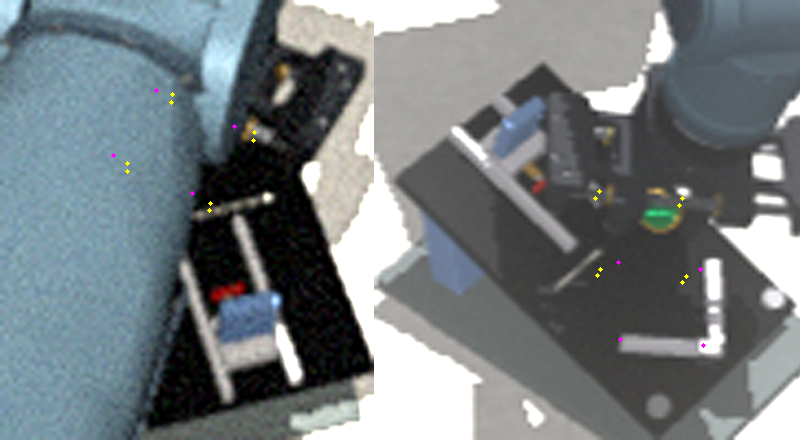

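In the scene half the glass is at about (660,213) and the fence corner at about (704,344), which matches the predicted point (703,345). I'll check the glass position against the prediction.

```bash
python3 - <<'E'
from plan import *
s=ctrl.state();R0=Ro.from_euler("xyz",s["tool_rot"],degrees=True).as_matrix();n=-R0[:,2]
I,D=ctrl.get_image("scene");C=cloud("scene",D)
A=I.astype(int);m=(A[...,1]>A[...,0]+35)&(A[...,1]>A[...,2]+20);m[:,:220]=0;m[:,290:]=0;m[:220]=0;m[290:]=0
uv=np.argwhere(m)[:,::-1];print(len(uv),uv.mean(0),np.median(C[m],axis=0))
for k in(-.03,-.005,.005,.02): g=s["tool_pos"]+n*(k+.046);print("underside offset",k,proj("scene",g).round(1),g.round(3))
wb=s["tool_pos"]+[0,0,.0245]+n*(-.0195+.046);print("world-z bias hyp",proj("scene",wb).round(1))
E
```

```text
8 [249.875 247.875] [ 0.5862704  -0.17606076  0.15806838]
underside offset -0.03 [245.8 252.4] [ 0.569 -0.182  0.126]
underside offset -0.005 [247.8 248.6] [ 0.578 -0.18   0.149]
underside offset 0.005 [248.7 247. ] [ 0.582 -0.179  0.159]
underside offset 0.02 [249.9 244.7] [ 0.587 -0.177  0.173]
world-z bias hyp [246.4 245.2]
```

The residual (+1.2, +0.9 px) matches the one seen on the rack, so the tool-axis offset is confirmed. Next I descend along the plate normal.

```bash
python3 -m pendant '-2.5 0.3 8 0.001 -0.002 0.005 28; 0 0 10 0 0 0 28; 0 0 8 0 0 0 28; 0 0 6 0 0 0 28; 0 0 3 0 0 0 28; 0 0 0 0 0 0 28; 0 0 0 0 0 0 28' && python3 -c "
from plan import *
p=np.load('nest.npy');o,d,c,n=T(p);R=nestR(p,45)
plan(pt(p,-.035,0,0)+.005*R[:,2],R)"
```

```text
time: 10.25
tool_pos: [0.553, -0.1873, 0.0773]
tool_rot: [-164.0, -15.1, 146.2]
force: [0.3, -0.7, -1.5]
gripper_width: 0.0343
gripper_force: 19.9
turn [ 0.0001  0.0044 -0.0032] shift [ 2.6  0.6 10.1] f [ 0.3 -0.7 -1.5] w 0.0343 gf 19.895509066991508 t 10.25 j [-22.8  34.   79.2 -12.9  84.7 -77.9]
```

```bash
python3 -m pendant '1.8 0.4 3 0 0.004 -0.003 28; 0 0 2 0 0 0 28; 0 0 0 0 0 0 28; 0 0 0 0 0 0 28' && python3 -m pendant '0 0 1 0 0 0 28; 0 0 0 0 0 0 28' | grep -E "pos|ce:" &&  python3 -m pendant '0 0 1 0 0 0 28; 0 0 0 0 0 0 28' | grep -E "pos|ce:" && python3 -c "
from plan import *
p=np.load('nest.npy');o,d,c,n=T(p);R=nestR(p,45)
print(ctrl.state()['force']@n);plan(pt(p,-.035,0,0)+.005*R[:,2],R)"
```

```text
time: 10.58
tool_pos: [0.55, -0.1864, 0.0732]
tool_rot: [-164.1, -15.3, 146.4]
force: [-0.4, -0.9, -1.5]
gripper_width: 0.0339
gripper_force: 19.9
tool_pos: [0.5497, -0.1866, 0.0722]
force: [-0.4, 0.5, -1.1]
gripper_force: 19.9
tool_pos: [0.5492, -0.1866, 0.0712]
force: [0.4, -0.6, -2.3]
gripper_force: 19.9
-2.0615968180462487
turn [ 0.0001  0.0006 -0.0003] shift [0.8 0.1 3.1] f [ 0.4 -0.6 -2.3] w 0.0338 gf 19.895525607280433 t 10.92 j [-22.9  34.2  79.8 -12.9  84.2 -78. ]
```

```bash
cat > f.py <<'E'
from plan import *
p=np.load('nest.npy');o,d,c,n=T(p);s=ctrl.state();print(round(s["time"],2),"h",round(float((s["tool_pos"]-o)@n)*1e3+5,2),"fn",round(float(s["force"]@n),2),"fd",round(float(s["force"]@d),2),"gf",round(s["gripper_force"],1))
E
python3 -m pendant '0.4 0 1 0 0 0 28; 0 0 0 0 0 0 28; 0 0 0 0 0 0 28' >/dev/null; python3 f.py; python3 -m pendant '0.4 0 0.7 0 0 0 28; 0 0 0 0 0 0 28; 0 0 0 0 0 0 28' >/dev/null; python3 f.py; python3 -m pendant '0 0 0.5 0 0 0 28; 0 0 0 0 0 0 28; 0 0 0 0 0 0 28' >/dev/null; python3 f.py
```

```text
11.17 h 2.16 fn -0.87 fd 0.6 gf 19.9
11.42 h 1.51 fn -0.32 fd 0.65 gf 19.9
11.67 h 1.04 fn -0.81 fd 0.55 gf 19.9
```

```bash
for k in 1; do python3 -m pendant '0 0 0.5 0 0 0 28; 0 0 0 0 0 0 28; 0 0 0 0 0 0 28' >/dev/null; python3 f.py; python3 -m pendant '0 0 0 0 0 0 28' >/dev/null; python3 f.py;  python3 -m pendant '0 0 0.5 0 0 0 28; 0 0 0 0 0 0 28; 0 0 0 0 0 0 28' >/dev/null; python3 f.py; python3 -m pendant '0 0 0 0 0 0 28' >/dev/null; python3 f.py; done
```

```text
11.92 h 0.53 fn -1.3 fd 0.66 gf 19.9
12.0 h 0.55 fn -1.98 fd 1.13 gf 19.9
12.25 h 0.12 fn -1.33 fd 0.8 gf 19.9
12.33 h 0.1 fn -1.07 fd 0.72 gf 19.9
```

```bash
for k in 1; do python3 -m pendant '0 0 0.5 0 0 0 28; 0 0 0 0 0 0 28; 0 0 0 0 0 0 28' >/dev/null; python3 f.py; python3 -m pendant '0 0 0.5 0 0 0 28; 0 0 0 0 0 0 28; 0 0 0 0 0 0 28' >/dev/null; python3 f.py;  python3 -m pendant '0 0 0.5 0 0 0 28; 0 0 0 0 0 0 28; 0 0 0 0 0 0 28' >/dev/null; python3 f.py;  done
```

```text
12.58 h 0.05 fn 2.24 fd 0.94 gf 19.9
12.83 h -0.01 fn 6.29 fd -0.59 gf 19.9
13.08 h 0.0 fn 7.32 fd 0.29 gf 19.9
```

Contact at h≈0. I back off to a light touch, check the in-plane position, then release.

```bash
python3 -m pendant '0 0 -1 0 0 0 28; 0 0 0 0 0 0 28; 0 0 0 0 0 0 28' >/dev/null; python3 f.py; python3 -c "
from plan import *
p=np.load('nest.npy');o,d,c,n=T(p);R=nestR(p,45)
s=ctrl.state();u=s['tool_pos']-.005*R[:,2]-o;print('nest xy mm (tool x,y)',(R.T@u*1e3).round(1), (u@d,u@c));plan(pt(p,-.035,0,0)+.005*R[:,2],R)"
```

```text
13.33 h -0.01 fn 4.52 fd 0.32 gf 19.9
nest xy mm (tool x,y) [ 24.5 -24.9   0. ] (np.float64(-0.0349127342461586), np.float64(-0.00027513595677633836))
turn [ 0.0002  0.0016 -0.0004] shift [ 0.3  0.1 -0. ] f [1.7 1.5 4.1] w 0.0342 gf 19.903538776561618 t 13.33 j [-22.9  34.2  80.1 -12.9  83.7 -78. ]
```

```bash
python3 -m pendant '0 0 -0.7 0 0 0 28; 0 0 0 0 0 0 28; 0 0 0 0 0 0 28' >/dev/null; python3 f.py; python3 -m pendant '0 0 0 0 0 0 88; 0 0 0 0 0 0 88; 0 0 0 0 0 0 88; 0 0 0 0 0 0 88; 0 0 0 0 0 0 88; 0 0 0 0 0 0 88; 0 0 0 0 0 0 88; 0 0 0 0 0 0 88'; python3 - <<'E'
from plan import *
p=np.load('nest.npy');o,d,c,n=T(p)
s=ctrl.state();print(s["gripper_width"])
I,D=ctrl.get_image("scene")
A=I.astype(int);m=(A[...,1]>A[...,0]+25)&(A[...,1]>A[...,2]+15);m[:,:220]=0;m[:,290:]=0;m[:220]=0;m[290:]=0
uv=np.argwhere(m)[:,::-1];print(len(uv),uv.mean(0),"expect home",proj("scene",o+.046*n)+[1.2,1])
E
```

```text
13.58 h 0.02 fn 3.48 fd 0.69 gf 19.9
time: 14.25
tool_pos: [0.5476, -0.1865, 0.0687]
tool_rot: [-164.1, -15.3, 146.4]
force: [0.2, -0.0, -0.2]
gripper_width: 0.0853
gripper_force: 0.0
0.08530239783794225
34 [254.5 262. ] expect home [254.68410406 263.09941382]
```

```bash
python3 -m pendant '0 2 0 0 0 0 88; 0 2 0 0 0 0 88; 0 0 0 0 0 0 88; 0 0 -5 0 0 0 88; 0 0 -15 0 0 0 88; 0 0 -25 0 0 0 88; 0 0 -35 0 0 0 88; 0 0 0 0 0 0 88'; python3 - <<'E'
from plan import *
p=np.load('nest.npy');o,d,c,n=T(p)
I,D=ctrl.get_image("scene")
A=I.astype(int);m=(A[...,1]>A[...,0]+25)&(A[...,1]>A[...,2]+15);m[:,:220]=0;m[:,290:]=0;m[:220]=0;m[290:]=0
uv=np.argwhere(m)[:,::-1];print(len(uv),uv.mean(0),"expect home",proj("scene",o+.046*n)+[1.2,1],proj("scene",o-.005*d+.046*n)+[1.2,1])
plan([.56,-.18,.2],down(148))
E
```

```text
time: 14.97
tool_pos: [0.5834, -0.177, 0.1489]
tool_rot: [-164.2, -14.7, 146.4]
force: [0.0, 0.2, 1.8]
gripper_width: 0.0879
gripper_force: 0.0
38 [254.36842105 261.86842105] expect home [254.68410406 263.09941382] [253.51958946 261.95678423]
turn [-0.2713 -0.2611  0.0086] shift [ 16.9 -14.3 -53.8] f [-0.4 -0.5  0.4] w 0.0883 gf 0.0 t 15.02 j [-21.1  32.5  72.8 -12.3  92.5 -78.2]
```

The cell appears home at about (254.4,262). Next I plan the push and estimate where the nose is.

```bash
python3 - <<'E'
from plan import *
p=np.load('nest.npy');o,d,c,n=T(p);R=nestR(p,90)
print("tool x.d",R[:,0]@d)
for cam in("top","scene"):
    I=np.load(f"pics/{cam}0.npz")["I"].astype(int)
    m0=np.zeros(I.shape[:2],bool);b=(slice(200,270),slice(330,400)) if cam=="top" else (slice(215,260),slice(195,245));m0[b]=1
    for nm,m,h in(("red",(I[...,0]>I[...,1]+60)&(I[...,0]>I[...,2]+60),.008),("blue",(I[...,2]>I[...,0]+35),.05)):
        uv=np.argwhere(m&m0)[:,::-1]
        if not len(uv): print(cam,nm,0);continue
        oo,r=ray(cam,*(uv.mean(0)-([1.2,1] if cam=="scene" else [0,0])));X=oo+r*(((o+h*n-oo)@n)/(r@n));V=X-o
        print(cam,nm,len(uv),uv.mean(0).round(1),"a,b",(V@d*1e3).round(1),(V@c*1e3).round(1))
s=ctrl.state();V=s["tool_pos"]-o;print("tcp a,b,h",V@d,V@c,V@n)
plan(pt(p,-.21,0,.075),R)
E
```

```text
tool x.d -1.0
top red 17 [361.4 230.7] a,b -122.2 -0.0
top blue 54 [366. 234.] a,b -154.5 -1.0
scene red 6 [223.3 240.7] a,b -125.2 -0.0
scene blue 28 [218.7 225.2] a,b -162.1 4.2
tcp a,b,h -0.031038907859796572 0.001255905068820576 0.08047728329867322
turn [-0.0021  0.0092 -0.7868] shift [179.   -1.3   5.5] f [-0.4 -0.5  0.4] w 0.0883 gf 0.0 t 15.02 j [-21.1  32.5  72.8 -12.3  92.5 -78.2]
```

```bash
python3 -m pendant '0 0 0 0 0.001 -0.0983 0; 0 0 0 0 0.001 -0.0983 0; 0 0 0 0 0.001 -0.0983 0; 0 0 0 0 0.001 -0.0983 0; 0 0 0 0 0.001 -0.0983 0; 0 0 0 0 0.001 -0.0983 0; 0 0 0 0 0.001 -0.0983 0; 0 0 0 0 0.001 -0.0983 0' 30 && python3 -m pendant '30 0 0 0 0 0 0; 30 0 0 0 0 0 0; 30 0 0 0 0 0 0; 30 0 0 0 0 0 0; 30 0 0 0 0 0 0; 29 -1 5 0 0 0 0; 0 0 0 0 0 0 0; 0 0 0 0 0 0 0' && python3 - <<'E'
from plan import *
p=np.load('nest.npy');R=nestR(p,90);plan(pt(p,-.21,0,.003),R)
o,d,c,n=T(p)
for cam,off in(("scene",[1.2,1]),("top",[0,0])):
    I,D=ctrl.get_image(cam);C=cloud(cam,D)
    A=I.astype(int);m=(A[...,1]>A[...,0]+30)&(A[...,1]>A[...,2]+20);m0=np.zeros_like(m)
    if cam=="scene": m0[230:290,220:290]=1
    else: m0[165:230,320:380]=1
    uv=np.argwhere(m&m0)[:,::-1];print(cam,len(uv),uv.mean(0) if len(uv) else 0,"home",proj(cam,o+.046*n)+off)
    np.savez(f"pics/{cam}1.npz",I=I,D=D)
E
```

```text
time: 15.68
tool_pos: [0.5778, -0.1759, 0.1408]
tool_rot: [179.7, -22.5, -166.1]
force: [-0.5, 0.9, -0.1]
gripper_width: 0.037
gripper_force: 0.0
time: 16.35
tool_pos: [0.415, -0.2164, 0.2054]
tool_rot: [179.8, -22.4, -166.5]
force: [0.8, 0.2, -0.2]
gripper_width: 0.0004
gripper_force: 0.0
turn [ 0.0031 -0.0063 -0.0009] shift [-2.3 -1.8 68.1] f [ 0.8  0.2 -0.2] w 0.0004 gf 0.0 t 16.35 j [ -30.9   11.6   93.9  -15.3   90.9 -132.3]
scene 44 [254.63636364 262.04545455] home [254.68410406 263.09941382]
top 0 0 home [349.46790975 188.44613157]
```

```bash
python3 -m pendant '0 -1.8 15 0.003 -0.006 -0.001 0; 0 0 20 0 0 0 0; 0 0 18 0 0 0 0; 0 0 10 0 0 0 0; 0 0 5 0 0 0 0; 0 0 0 0 0 0 0; 0 0 0 0 0 0 0' && cat >> f.py <<'E'
V=s["tool_pos"]-o;print("   a,b,h mm",(V@d*1e3).round(1),(V@c*1e3).round(1),(V@n*1e3).round(1),"fc",round(float(s["force"]@c),2))
E
python3 f.py; python3 -m pendant '-5 0 0 0 0 0 0; -5 0 0 0 0 0 0; -5 0 0 0 0 0 0; 0 0 0 0 0 0 0' >/dev/null; python3 f.py;python3 -m pendant '-5 0 0 0 0 0 0; 0 0 0 0 0 0 0;  0 0 0 0 0 0 0' >/dev/null; python3 f.py
```

```text
time: 17.03
tool_pos: [0.3922, -0.2241, 0.1426]
tool_rot: [180.0, -22.0, -166.4]
force: [0.4, -0.3, 0.6]
gripper_width: 0.0002
gripper_force: 0.0
17.03 h 8.86 fn 0.67 fd 0.11 gf 0.0
   a,b,h mm -211.0 -0.4 3.9 fc -0.37
17.37 h 8.85 fn -0.32 fd 0.56 gf 0.0
   a,b,h mm -195.4 -0.2 3.8 fc -0.15
17.62 h 8.37 fn -0.03 fd -0.81 gf 0.0
   a,b,h mm -191.3 -0.0 3.4 fc 0.93
```

```bash
python3 -m pendant '-4 0 0 0 0 0 0; -4 0 0 0 0 0 0; 0 0 0 0 0 0 0' >/dev/null; python3 f.py; python3 -m pendant '-3 0 0 0 0 0 0; -3 0 0 0 0 0 0; 0 0 0 0 0 0 0' >/dev/null; python3 f.py;python3 -m pendant '-3 0 0 0 0 0 0; -3 0 0 0 0 0 0;  0 0 0 0 0 0 0' >/dev/null; python3 f.py
```

```text
17.87 h 8.34 fn -0.45 fd 0.49 gf 0.0
   a,b,h mm -182.9 -0.0 3.3 fc -0.46
18.12 h 8.36 fn 0.32 fd 0.6 gf 0.0
   a,b,h mm -177.0 -0.0 3.4 fc -0.4
18.37 h 8.42 fn 1.55 fd -5.19 gf 2.9
   a,b,h mm -172.4 -0.0 3.4 fc 1.59
```

```bash
python3 -m pendant '-3 0 0 0 0 0 0; -3 0 0 0 0 0 0; 0 0 0 0 0 0 0' >/dev/null; python3 f.py; python3 -m pendant '-3 0 0 0 0 0 0; -3 0 0 0 0 0 0; -3 0 0 0 0 0 0' >/dev/null; python3 f.py;python3 -m pendant '-3 0 0 0 0 0 0; -3 0 0 0 0 0 0;  -3 0 0 0 0 0 0' >/dev/null; python3 f.py
```

```text
18.62 h 8.42 fn 2.74 fd -6.04 gf 3.5
   a,b,h mm -166.6 0.0 3.4 fc 0.38
18.87 h 8.43 fn 3.88 fd -9.39 gf 4.7
   a,b,h mm -158.1 0.1 3.4 fc 1.72
19.12 h 8.42 fn 3.67 fd -9.05 gf 4.7
   a,b,h mm -149.1 0.2 3.4 fc 0.92
```

```bash
python3 -m pendant '-3 0 0 0 0 0 0; -3 0 0 0 0 0 0; -3 0 0 0 0 0 0; -3 0 0 0 0 0 0; -3 0 0 0 0 0 0; -3 0 0 0 0 0 0; -3 0 0 0 0 0 0; -3 0 0 0 0 0 0' >/dev/null; python3 f.py; for i in 1 2; do python3 -m pendant '-2 0 0 0 0 0 0; -2 0 0 0 0 0 0; -2 0 0 0 0 0 0' >/dev/null; python3 f.py; done; for i in 1 2 3; do python3 -m pendant '-1 0 0 0 0 0 0; -1 0 0 0 0 0 0' >/dev/null; python3 f.py; done
```

```text
19.78 h 8.43 fn 3.92 fd -10.3 gf 4.7
   a,b,h mm -125.0 0.5 3.4 fc 1.99
20.03 h 8.42 fn 4.61 fd -10.93 gf 4.7
   a,b,h mm -119.1 0.5 3.4 fc 2.42
20.28 h 8.41 fn 4.56 fd -8.92 gf 4.7
   a,b,h mm -113.1 0.6 3.4 fc 3.3
20.45 h 8.42 fn 4.25 fd -9.66 gf 4.6
   a,b,h mm -111.0 0.6 3.4 fc 2.19
20.62 h 8.43 fn 4.32 fd -8.43 gf 4.6
   a,b,h mm -109.1 0.6 3.4 fc 3.44
20.78 h 8.42 fn 4.87 fd -9.38 gf 4.6
   a,b,h mm -107.1 0.6 3.4 fc 1.95
```

```bash
for i in 1 2 3 4 5 6; do python3 -m pendant '-1 0 0 0 0 0 0' >/dev/null; python3 f.py|paste - -; done
```

```text
20.87 h 8.41 fn 4.13 fd -9.34 gf 4.6	   a,b,h mm -106.1 0.7 3.4 fc 3.32
20.95 h 8.41 fn 4.28 fd -9.08 gf 4.6	   a,b,h mm -105.1 0.6 3.4 fc 3.05
21.03 h 8.43 fn 4.03 fd -9.47 gf 4.6	   a,b,h mm -104.1 0.7 3.4 fc 2.32
21.12 h 8.43 fn 4.51 fd -9.12 gf 4.6	   a,b,h mm -103.1 0.7 3.4 fc 3.69
21.2 h 8.42 fn 4.7 fd -9.14 gf 4.6	   a,b,h mm -102.1 0.7 3.4 fc 3.02
21.28 h 8.45 fn 3.91 fd -8.33 gf 4.6	   a,b,h mm -101.1 0.7 3.4 fc 3.16
```

```bash
for i in 1 2 3 4; do python3 -m pendant '-1 0 0 0 0 0 0' >/dev/null; python3 f.py|paste - -; done
```

```text
21.37 h 8.42 fn 3.59 fd -9.84 gf 4.6	   a,b,h mm -100.1 0.7 3.4 fc 3.44
21.45 h 8.42 fn 5.75 fd -8.94 gf 4.6	   a,b,h mm -99.1 0.7 3.4 fc 3.06
21.53 h 8.43 fn 4.84 fd -8.57 gf 4.6	   a,b,h mm -98.1 0.7 3.4 fc 2.55
21.62 h 8.43 fn 4.26 fd -8.84 gf 4.6	   a,b,h mm -97.1 0.7 3.4 fc 3.49
```

```bash
for i in 1 2 3; do python3 -m pendant '-1 0 0 0 0 0 0' >/dev/null; python3 f.py|paste - -; done
```

```text
21.7 h 8.41 fn 4.0 fd -10.9 gf 5.2	   a,b,h mm -96.2 0.8 3.4 fc 2.64
21.78 h 8.43 fn 5.63 fd -11.53 gf 5.8	   a,b,h mm -95.4 0.8 3.4 fc 2.65
21.87 h 8.43 fn 5.95 fd -13.6 gf 6.5	   a,b,h mm -94.7 0.8 3.4 fc 3.57
```

```bash
python3 -m pendant '-0.8 0 0 0 0 0 0' >/dev/null; python3 f.py|paste - -; python3 -m pendant '-0.4 0 0 0 0 0 0' >/dev/null; python3 f.py|paste - -
```

```text
21.95 h 8.41 fn 6.93 fd -14.3 gf 7.0	   a,b,h mm -94.1 0.8 3.4 fc 3.41
22.03 h 8.43 fn 6.94 fd -14.92 gf 7.2	   a,b,h mm -93.9 0.8 3.4 fc 3.44
```

```bash
python3 -m pendant '-0.2 0 0 0 0 0 0' >/dev/null; python3 f.py|paste - -; python3 -m pendant '1 0 0 0 0 0 0; 2 0 0 0 0 0 0; 4 0 0 0 0 0 0; 8 0 0 0 0 0 0; 10 0 0 0 0 0 0; 10 0 0 0 0 0 0; 0 0 0 0 0 0 0' >/dev/null; python3 f.py|paste - -; python3 -m pendant '0 0 -15 0 0 0 0; 0 0 -25 0 0 0 0; 0 0 -35 0 0 0 0; 20 0 -25 0 0 0 0; 30 0 0 0 0 0 0; 30 0 0 0 0 0 0; 30 0 0 0 0 0 0; 0 0 0 0 0 0 0' && python3 - <<'E'
from plan import *
p=np.load('nest.npy');o,d,c,n=T(p)
out=[]
for cam,(x0,y0),w,off in(("top",(325,170),75,[0,0]),("scene",(200,205),95,[1.2,1])):
    I,D=ctrl.get_image(cam);np.savez(f"pics/{cam}2.npz",I=I,D=D)
    A=I.astype(int);m=(A[...,1]>A[...,0]+30)&(A[...,1]>A[...,2]+20);m0=np.zeros_like(m)
    if cam=="scene": m0[230:290,220:290]=1
    else: m0[165:230,320:380]=1
    uv=np.argwhere(m&m0)[:,::-1];print(cam,len(uv),uv.mean(0) if len(uv) else 0,"home",proj(cam,o+.046*n)+off)
    g=4.6;a=np.clip(cv2.resize(I[y0:y0+100,x0:x0+w],None,fx=g,fy=g,interpolation=cv2.INTER_CUBIC)[...,::-1].astype(float)*2.2,0,255).astype(np.uint8)
    out.append(a)
cv2.imwrite("pics/end.png",np.hstack(out))
E
```

```text
22.12 h 8.44 fn 6.09 fd -14.83 gf 7.3	   a,b,h mm -93.8 0.8 3.4 fc 3.18
22.7 h 8.69 fn 0.55 fd 0.38 gf 0.0	   a,b,h mm -127.7 -0.2 3.7 fc 0.29
time: 23.37
tool_pos: [0.4035, -0.2217, 0.2469]
tool_rot: [-179.8, -22.0, -166.5]
force: [0.4, -0.0, -0.1]
gripper_width: 0.0008
gripper_force: 0.0
top 0 0 home [349.46790975 188.44613157]
scene 44 [254.63636364 262.04545455] home [254.68410406 263.09941382]
```

View pics/end.png

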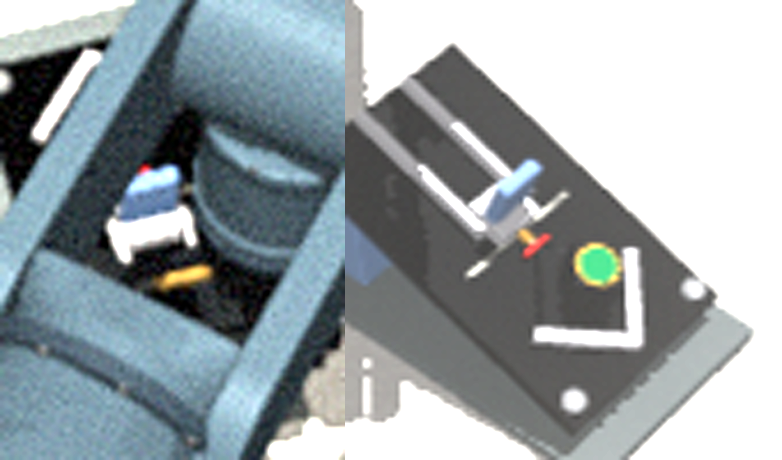

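The final picture shows the cell square in the fence corner, with the glass at (598,265) and the fences at (640,340). The red nose at (537,243) is against the cell's uphill corner. The glass pixel is the same as before the push, so the cell was already home.

```bash
python3 -c "
from cell import ctrl
print(ctrl.close_job())"
```

```text
the job is handed in; nothing more can be done
None
```

The green cell sits in the fence corner and the clamp was left pressing it with about 6 N, estimated from the push force and spring travel. The job was handed in at about 23 s of the 72 s allowed.

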